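Change the light filter: release one detent slide, latch the other

ROBOT

A 6-joint arm with a two-finger parallel gripper is mounted at the origin on the work surface. World frame = base frame: x ahead of the robot, y to its left, z up, the work surface at z = 0. Lengths are in m, angles in degrees, forces in N, time in s.
With the tool pointing down it reaches from about 0.375 to 0.9 m from the base axis. Payload 3.1 kg.
Tool frame: the origin (TCP) lies between the finger pads; the fingertips stand 11 mm ahead of it and the grasp point (between the pads) lies 8 mm behind it; z points along the fingers, y is the direction in which the jaws open and shut (so a half turn about z gives the same grasp; the last joint's range is limited). The gripper opens to 87 mm and grips with 3 to 60 N. Pads are 19 mm wide; open, the fingers measure 117 mm over their backs; the gripper's body (75 mm by 190 mm) begins 51 mm behind the grasp point.
Start: joints at [-83.165, 30.224, 82.088, -0, 67.689, -10.227], TCP at [0.183, -0.597, 0.201] pointing down, gripper open.
Joint ranges: [-176.69, 176.69], [-43.24, 126.21], [12.49, 139.97], [-82, 262], [0, 151.66], [-163.58, 163.58]. Speed limits (degrees/s): [159.86, 159.86, 180, 180, 180, 180].

INTERFACE

Orientations are given as a 3x3 rotation matrix whose columns are the frame's x, y, z axes.
In Python, from rig import bot, vision gives the robot as it stands. The module is installed in compiled form; this text tells all that it offers.
- The arm moves only by the tool jog_arm, never from a script. Its argument "rows" is a list of rows, each an object with "dp": the shift along the tool's x, y, z in mm, a list of three; "turn": the turn, a rotation vector about the tool's x, y, z in degrees, a list of three; "grip": the opening, from 0 (shut) to 1 (fully open). A call has 1 to 10 rows; each row is the pose to reach, as a shift and turn from the pose commanded when the call began, along the tool's axes at that moment; what a row does not reach only later rows make up. A row lasts 1/10 s, in which the tool goes at most 50 mm and 8.59 degrees, less where a joint would pass 70% of its speed; a pose out of reach is approached as far as the arm can. A call with a gripper value outside its range is refused whole. The fingers move at their own pace and stop on an object; the grip force is fixed at half the most. Time passes only in rows, so rows that repeat a pose let the fingers close. It gives the time, the measured TCP pose, the force and the opening at its end, in the units of the state.
- bot.read_state(): the state, without advancing time (a new reading comes with each control period).
- vision.capture(name): name is "side" or "top" or "wrist"; returns (picture, depth): 400x640x3 uint8, red, green, blue; 400x640 float32, m along the optical axis (not along the pixel's ray), 0 where there is no reading.
- vision.camera_info(name): a dict with "vertical_fov" (degrees; the focal length in pixels is half the picture's height over the tangent of half this angle, whatever the lens; pixels are square), "cx", "cy" (the principal point, pixels), "position" and "rotation" of the camera in the world. Camera axes: x right, y down, z forward; pixel columns grow to the right and rows downward; lengths in m; the calibration is good to about 2 mm. The wrist camera is an equidistant fisheye: a pixel r from the principal point sees the ray r / f radians off the axis. A picture is of the moment at which its call begins: read the wrist's pose just before it. camera_info takes no time and is no camera call; for the wrist camera it gives the pose at the moment of the call.
- bot.hand_in(): hands the job in, once; it reports no verdict.
The state is a dict: "time_s": time; "joint_positions": joint angles; "qvel": joint speeds; "tau": joint torques, N m; "position": TCP position; "tcp_rot": TCP orientation; "force": force on the tool from outside, world axes, zero at the start; "moment": the same for the moment, N m; "opening": opening from 0.0 (shut) to 1.0 (fully open).
Only numpy, scipy, OpenCV 4.12 (cv2) and the standard library are available. Lean on these libraries where they do the work, as an engineer would, in place of code of your own. Each camera call takes 0.05 s, during which the arm holds its last target.

TASK

Change the filter in the light path. First press down the stop pin on the changer with the square knob, whose slide now stands part-way in, so that the slide springs fully out, then push the round knob gently all the way in with the fingertips and let it go, so that its slide springs back and stays latched at its mid position with its pin up. Only touch and push: do not grip the knobs, and leave the loose things around them where they stand.

Things in the scene. Friction and masses are not known exactly. Their poses are not given: they have to be found in the camera images.
- changer_round: filter changer fixed to the bench: a low cream block 110 (x) x 80 (y) x 45 mm high; origin at the centre of its underside, x along the slide's inward travel, z up. From its front end (x = -55 mm, roughly facing the robot) comes a sprung slide with a round upright knob (black cylinder, 32 mm diameter). The two changers differ only in the knob; either may stand left or right.
- knob_round (a point): centre of the round upright knob (black cylinder, 32 mm diameter) at the outer end of the slide; knob 40 mm tall, from 16 to 56 mm above the bench. Moves with the slide; fully out it lies 117 mm from the changer's origin along its -x.
- slide_round (a joint): travel of that slide (m): 0 = fully out, 0.025 = mid, 0.038 = fully in on its end stop; grows as the knob is pushed along the changer's +x. A spring drives it outward (3 N at 0, 7.5 N at the end; up to 11 N passing the pin). Let go beyond 0.030, it springs back on to the stop pin and stays at 0.025; let go sooner, it springs back to 0. Starts at 0.
- pin_top_round (a point): centre of the top face of the stop pin's steel cap, 22 mm diameter, on the top of that changer, 10 mm in front of its origin and 24 mm to the changer's +y; 61 mm above the bench when up (the block's top is at 45 mm). It moves with the pin.
- pin_round (a joint): how far that sprung stop pin is pressed down (m): 0 = up, 0.009 = fully down; needs 3 N to start and about 6 N to be fully down. Pressed fully down it lets go a latched slide, which springs out to 0; the pin comes up by itself when let go. It dips by itself as the slide passes.
- changer_square: filter changer fixed to the bench: a low cream block 110 (x) x 80 (y) x 45 mm high; origin at the centre of its underside, x along the slide's inward travel, z up. From its front end (x = -55 mm, roughly facing the robot) comes a sprung slide with a square upright knob (black block, 40 x 40 mm). The two changers differ only in the knob; either may stand left or right.
- knob_square (a point): centre of the square upright knob (black block, 40 x 40 mm) at the outer end of the slide; knob 40 mm tall, from 16 to 56 mm above the bench. Moves with the slide; fully out it lies 117 mm from the changer's origin along its -x.
- slide_square (a joint): travel of that slide (m): 0 = fully out, 0.025 = mid, 0.038 = fully in on its end stop; grows as the knob is pushed along the changer's +x. A spring drives it outward (3 N at 0, 7.5 N at the end; up to 11 N passing the pin). Let go beyond 0.030, it springs back on to the stop pin and stays at 0.025; let go sooner, it springs back to 0. Starts latched at 0.025.
- pin_top_square (a point): centre of the top face of the stop pin's steel cap, 22 mm diameter, on the top of that changer, 10 mm in front of its origin and 24 mm to the changer's +y; 61 mm above the bench when up (the block's top is at 45 mm). It moves with the pin.
- pin_square (a joint): how far that sprung stop pin is pressed down (m): 0 = up, 0.009 = fully down; needs 3 N to start and about 6 N to be fully down. Pressed fully down it lets go a latched slide, which springs out to 0; the pin comes up by itself when let go. It dips by itself as the slide passes.
- objective_a: a loose brass microscope objective standing on end, 26 mm diameter, 44 mm tall, beside the slide of the round-knob changer. To be left alone. Origin at the centre of its underside.
- objective_b: a like loose brass objective, 26 mm diameter, 44 mm tall, beside the slide of the square-knob changer. To be left alone. Origin at the centre of its underside.
- petri_dish: a loose clear dish, 58 mm diameter, 14 mm tall, between the changers. To be left alone. Origin at the centre of its underside.
- oil_bottle: a loose amber bottle, 34 mm diameter, 75 mm tall, on the left. To be left alone. Origin at the centre of its underside.
- slide_box: a loose grey box 100 x 150 x 30 mm, on the right. To be left alone. Origin at the centre of its underside.
There are look-alikes about, which are no part of the job. Leave any blue or purple look-alike of the changer_round alone.

How it is judged:
By the outcome, as a careful person would: the job done as asked, in the order asked, and still so for the second after the job is handed in, with the robot touching nothing.
It also fails if it takes over 48 s, if anything falls off the work surface, if the arm or the gripper's body presses on something with over 40 N, if the wrist force passes 120 N, or if a joint passes its speed limit or range.

## Working session

There is one attempt and no reset: what is moved stays moved. The work goes in short steps, Python scripts to look and compute and a tool call to move; the robot and the scene stay as the last step left them, time stands still between calls to the robot, and variables do not carry over. Pictures are saved under pics/ and viewed, and the job is handed in when it is done.

Besides the shell and the picture viewer there is one more tool, called by a JSON object that holds its "op" and its "data". jog_arm: Moves the arm, as the interface text tells. Its arguments: {"type":"object","properties":{"rows":{"type":"array"}},"required":["rows"]}

```bash
mkdir -p pics
cat > h.py <<'E'
import numpy as np, cv2
from rig import bot, vision
def info(n):
    c=vision.camera_info(n); f=200/np.tan(np.radians(c['vertical_fov'])/2)
    return f,c['cx'],c['cy'],np.array(c['position']),np.array(c['rotation'])
def ray(n,u,v,I=None):
    f,cx,cy,p,R=I or info(n)
    return p,R@np.array([(u-cx)/f,(v-cy)/f,1.])
def onz(n,u,v,z,I=None):
    p,d=ray(n,u,v,I); return p+d*(z-p[2])/d[2]
def proj(n,P,I=None):
    f,cx,cy,p,R=I or info(n); q=R.T@(np.array(P)-p); return cx+f*q[0]/q[2],cy+f*q[1]/q[2]
E
python3 - <<'E'
from h import *
for n in ('top','side'):
    im,d=vision.capture(n); np.savez('pics/%s0.npz'%n,im=im,d=d)
    cv2.imwrite('pics/%s0.png'%n,im[:,:,::-1]); print(n,info(n))
s=bot.read_state(); print(s['time_s'],s['position'],s['tcp_rot'],s['force'])
E
```

```text
top (np.float64(407.7389247071176), 324.56566937281207, 204.53234381766376, array([ 0.45917   , -0.0289957 ,  1.19751035]), array([[-0.00479193, -0.99805398,  0.0621715 ],
       [-0.99993257,  0.00412473, -0.01085554],
       [ 0.01057797, -0.06221932, -0.99800644]]))
side (np.float64(390.47991575154606), 309.78958553699664, 198.75421193310046, array([0.36776852, 0.87678689, 0.57527676]), array([[-0.98447773, -0.09080556,  0.15019302],
       [-0.17531056,  0.46803785, -0.86614478],
       [ 0.00835474, -0.87903067, -0.47669201]]))
0.1 [ 0.18330548 -0.59677044  0.19999131] [[ 9.55980535e-01  2.93429965e-01 -2.67118466e-04]
 [ 2.93429921e-01 -9.55978633e-01  1.93239999e-03]
 [ 3.11664517e-04 -1.92571733e-03 -9.99998097e-01]] [ 0.2124558  -0.30889391  0.03376251]
```

View pics/top0.png

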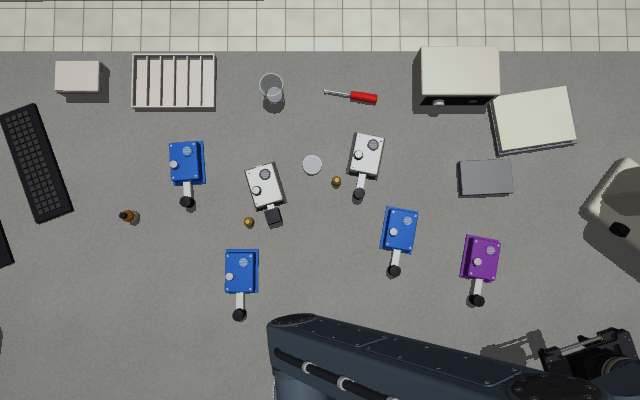

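View pics/side0.png

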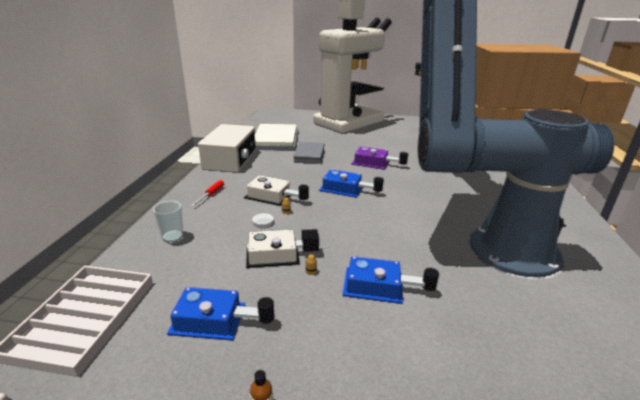

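Run:
```python
from h import *
im=np.load('pics/top0.npz')['im']
c=im[120:240,235:395][:,:,::-1]; cv2.imwrite('pics/crop0.png',cv2.resize(c,None,fx=5,fy=5,interpolation=cv2.INTER_CUBIC))
```

```text
(no output)
```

View pics/crop0.png

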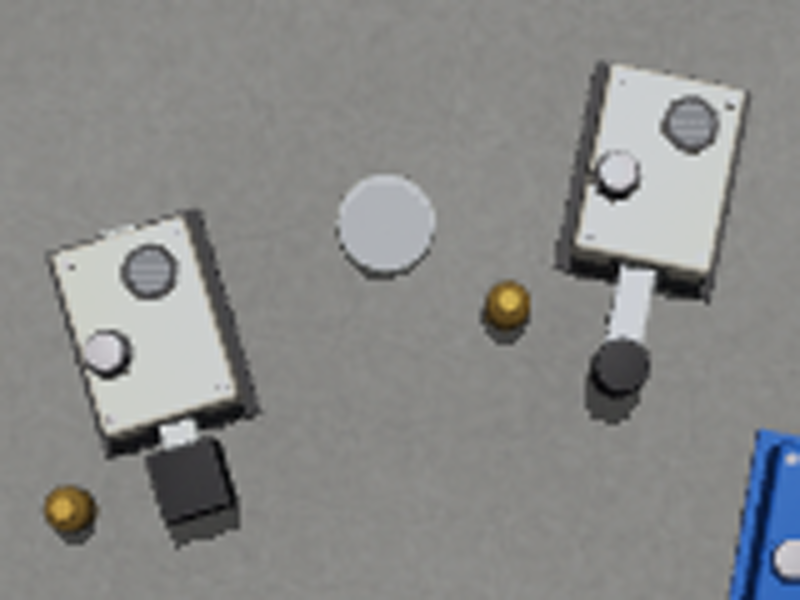

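The crop shows two cream changers. The left one has the square knob (265,186), pin cap (256,190) and knob (273,216), with its slide part-way in. The right one has the round knob (366,157), pin cap (358,155) and knob (359,193), with its slide out. The look-alikes are blue at (187,162), (241,272) and (400,230), and purple at (480,258). They have round knobs too, but their colour rules them out.

```bash
cat >> h.py <<'E'
def measure(im,I,boxes):
    out={}
    for name,(u0,u1,v0,v1) in boxes.items():
        c=im[v0:v1,u0:u1].astype(int); k=8
        big=cv2.resize(im[v0:v1,u0:u1],None,fx=k,fy=k,interpolation=cv2.INTER_CUBIC).astype(int)
        mx=big.max(2); mn=big.min(2)
        def px(x,y): return u0+(x+.5)/k-.5, v0+(y+.5)/k-.5
        m=((mn>165)).astype(np.uint8)
        m=cv2.morphologyEx(m,cv2.MORPH_OPEN,np.ones((k*5,k*5)))
        cs,_=cv2.findContours(m,0,2); q=max(cs,key=cv2.contourArea)
        P=np.array([onz('top',*px(*p[0]),0.045,I)[:2] for p in cv2.convexHull(q)])
        r=cv2.minAreaRect((P*1000).astype(np.float32)); b=cv2.boxPoints(r)/1000
        e=[b[1]-b[0],b[2]-b[1]]; L=max(e,key=np.linalg.norm); L=L/np.linalg.norm(L); L*=np.sign(L[0])
        m=((mx<62)).astype(np.uint8); m=cv2.morphologyEx(m,cv2.MORPH_OPEN,np.ones((k*4,k*4)))
        cs,_=cv2.findContours(m,0,2); q=max(cs,key=cv2.contourArea)
        K=np.array([onz('top',*px(*p[0]),0.056,I)[:2] for p in cv2.convexHull(q)])
        kr=cv2.minAreaRect((K*1000).astype(np.float32))
        o=np.array(r[0])/1000; kc=np.array(kr[0])/1000; y=np.array([-L[1],L[0]])
        print(name,'block mm',r[1],'o',o,'yaw',np.degrees(np.arctan2(L[1],L[0])),'knob',kc,kr[1],'rel',(kc-o)@L,(kc-o)@y,'pin pred',o-.010*L+.024*y)
        out[name]=(o,L,kc)
    return out
BOX=dict(square=(240,290,158,232),round=(340,392,125,205))
E
python3 - <<'E'
from h import *
D=np.load('pics/top0.npz');im=D['im'];d=D['d'];I=info('top')
measure(im,I,BOX)
for n,u,v,z in [('pinsq',235+107/5,120+352/5,.061),('pinrd',235+618/5,120+174/5,.061),('knobsq',235+191/5,120+481/5,.056),('knobrd',235+621/5,120+367/5,.056)]:
    p=onz('top',u,v,z,I); dd=d[int(round(v)),int(round(u))]; pp,r=ray('top',u,v,I); print(n,u,v,p[:2],'depthpt',pp+r*dd)
for n,u,v in [('objA',235+508/5,120+305/5),('objB',235+70/5,120+509/5),('dish',235+386/5,120+223/5)]: print(n,onz('top',u,v,.044 if n!='dish' else .014,I))
# side check
Is=info('side'); s=np.load('pics/side0.npz')['im']
cv2.imwrite('pics/crop1.png',cv2.resize(s[165:285,230:350][:,:,::-1],None,fx=5,fy=5,interpolation=cv2.INTER_CUBIC))
E
```

```text
square block mm (106.31338500976562, 76.9576644897461) o [0.58815039 0.13148413] yaw 16.807327 knob [0.49740948 0.1074837 ] (35.35496139526367, 34.56044387817383) rel -0.09380450693291775 0.003262920970974387 pin pred [0.57163786 0.15156737]Traceback (most recent call last):
  File "<stdin>", line 3, in <module>
  File "h.py", line 27, in measure
    cs,_=cv2.findContours(m,0,2); q=max(cs,key=cv2.contourArea)
                                    ~~~^^^^^^^^^^^^^^^^^^^^^^^^
ValueError: max() iterable argument is empty
```

```bash
sed -i 's/mx<62/mx<70/; s/np.ones((k\*4,k\*4))/cv2.getStructuringElement(cv2.MORPH_ELLIPSE,(k*3,k*3))/' h.py
python3 - <<'E'
from h import *
D=np.load('pics/top0.npz');im=D['im'];d=D['d'];I=info('top')
print(im[184:206,352:368].max(2))
measure(im,I,BOX)
for n,u,v,z in [('pinsq',235+107/5-.4,120+352/5-.4,.061),('pinrd',235+618/5-.4,120+174/5-.4,.061),('knobsq',235+191/5-.4,120+481/5-.4,.056),('knobrd',235+621/5-.4,120+367/5-.4,.056)]:
    p=onz('top',u,v,z,I); dd=d[int(round(v)),int(round(u))]; pp,r=ray('top',u,v,I); print(n,u,v,p[:2],'depthpt',pp+r*dd,'side px',proj('side',p))
for n,u,v in [('objA',235+508/5,120+305/5),('objB',235+70/5,120+509/5),('dish',235+386/5,120+223/5)]: print(n,onz('top',u,v,.044 if n!='dish' else .014,I))
s=np.load('pics/side0.npz')['im']
cv2.imwrite('pics/crop1.png',cv2.resize(s[165:285,230:350][:,:,::-1],None,fx=5,fy=5,interpolation=cv2.INTER_CUBIC))
E
```

```text
[[133 135 137 137  74 208 213 213 213 213 211 210 147 138 136 138]
 [135 135 138 136 152 209 213 213 213 212 211 196 143 138 138 138]
 [135 135 136 134 112 208 213 213 213 212 211 195 143 139 139 138]
 [141 138 136 135 181 210 182 140 178 209 211 179 141 138 138 139]
 [136 133 135 136 104  86  84  77  81  74 135 157 141 138 137 139]
 [134 133 136  60  77  72  71  70  68  67  72  88 135 138 136 136]
 [133 133  87  75  72  71  70  68  67  65  63  65  82 133 137 139]
 [134  83  46  69  70  70  68  68  65  64  64  61  84 132 140 142]
 [133  57  54  69  69  68  68  67  66  62  62  60  52 130 135 137]
 [134  40  62  68  68  66  67  66  64  63  60  58  47 131 135 136]
 [111  31  31  64  65  65  64  64  63  61  59  57  67 133 138 139]
 [ 79  18  20  68  66  65  63  61  61  59  57  59  79 134 136 138]
 [ 75  40  13  28  61  64  61  60  59  58  61  55 134 138 135 133]
 [ 73  64  19   7  31  58  65  59  57  57  25 102 136 139 136 135]
 [ 74  66  52  25  12  13  18  20  17  37  64 134 139 139 138 136]
 [ 74  67  66  64  52  26  35  37  64  66  67 135 138 138 140 138]
 [ 74  66  67  65  68  66  6
[... 974 characters left out ...]
 (np.float64(276.3993559587341), np.float64(239.05458636244077))
pinrd 358.20000000000005 154.4 [ 0.67107206 -0.13678733] depthpt [ 0.67155935 -0.1370352   0.0583865 ] side px (np.float64(267.9544567208567), np.float64(182.09136338165277))
knobsq 272.8 215.79999999999998 [0.49930731 0.10351504] depthpt [0.4992792  0.10342223 0.05679947] side px (np.float64(310.5093627850883), np.float64(233.17239472799042))
knobrd 358.8 193.0 [ 0.56238244 -0.13786223] depthpt [ 0.56238873 -0.13786887  0.05593041] side px (np.float64(303.68949370648596), np.float64(186.55388230033466))
objA [ 0.5979853  -0.07611344  0.044     ]
objB [0.48309179 0.17192506 0.044     ]
dish [ 0.65008811 -0.00625443  0.014     ]
```

View pics/crop1.png

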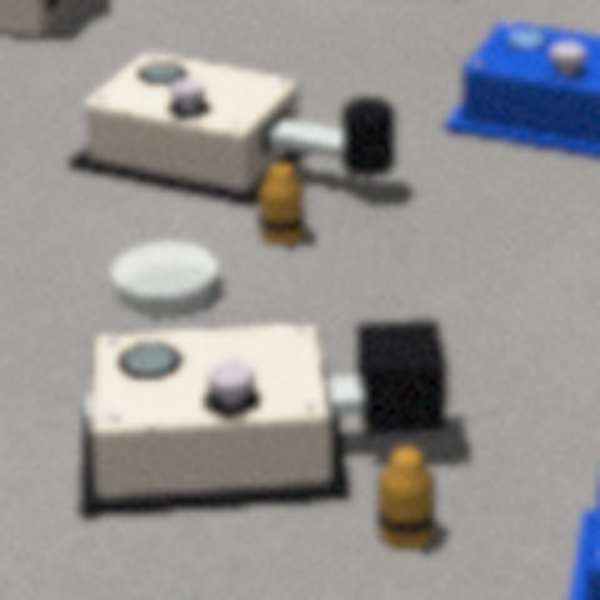

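Top and side views agree: the square pin cap is at (0.5715, 0.150, 0.061), and it projects to side pixel (276,239) where it is seen. Round knob is at (0.562, −0.138), 118 mm from its changer's origin, so it is fully out. Now moving towards the square pin with the fingers shut.

{"op": "jog_arm", "data": {"rows": [{"dp": [15,-15,0],"turn": [0,0,0],"grip": 0},{"dp": [45,-45,0],"turn": [0,0,0],"grip": 0},{"dp": [78,-79,0],"turn": [0,0,0],"grip": 0},{"dp": [111,-113,0],"turn": [0,0,0],"grip": 0},{"dp": [144,-147,0],"turn": [0,0,0],"grip": 0},{"dp": [177,-181,0],"turn": [0,0,0],"grip": 0},{"dp": [210,-215,0],"turn": [0,0,0],"grip": 0},{"dp": [243,-249,0],"turn": [0,0,0],"grip": 0},{"dp": [276,-283,0],"turn": [0,0,0],"grip": 0},{"dp": [309,-317,0],"turn": [0,0,0],"grip": 0}]}}

```text
time_s: 1.1
position: [0.3862, -0.2019, 0.2008]
tcp_rot: [[0.956, 0.293, -0.0], [0.293, -0.956, 0.0], [-0.0, -0.0, -1.0]]
force: [0.6, -0.4, -0.7]
opening: 0.174
```

{"op": "jog_arm", "data": {"rows": [{"dp": [33,-33,5],"turn": [0,0,0],"grip": 0},{"dp": [66,-66,15],"turn": [0,0,0],"grip": 0},{"dp": [99,-99,25],"turn": [0,0,0],"grip": 0},{"dp": [132,-132,35],"turn": [0,0,0],"grip": 0},{"dp": [165,-165,45],"turn": [0,0,0],"grip": 0},{"dp": [198,-198,55],"turn": [0,0,0],"grip": 0},{"dp": [231,-231,65],"turn": [0,0,0],"grip": 0},{"dp": [260,-260,75],"turn": [0,0,0],"grip": 0},{"dp": [275,-277,85],"turn": [0,0,0],"grip": 0},{"dp": [281,-283,90],"turn": [0,0,0],"grip": 0}]}}

```text
time_s: 2.1
position: [0.5713, 0.1515, 0.1095]
tcp_rot: [[0.955, 0.296, -0.001], [0.296, -0.955, 0.0], [-0.001, -0.001, -1.0]]
force: [-0.6, -0.2, -0.5]
opening: 0.006
```

Run:
```python
from h import *
im,d=vision.capture('side'); cv2.imwrite('pics/side1.png',cv2.resize(im[140:290,200:380][:,:,::-1],None,fx=4,fy=4,interpolation=cv2.INTER_CUBIC))
im,d=vision.capture('wrist'); cv2.imwrite('pics/wrist1.png',im[:,:,::-1])
s=bot.read_state(); R=np.array(s['tcp_rot']);p=np.array(s['position']);print(s['time_s'],p,R,s['force'],s['opening'])
print(R.T@(np.array([.5715,.150,.061])-p)*1000)
```

```text
2.2 [0.57057976 0.14980472 0.10968433] [[ 9.55455862e-01  2.95124098e-01 -2.42112603e-03]
 [ 2.95124042e-01 -9.55458868e-01 -3.88357063e-04]
 [-2.42789986e-03 -3.43474468e-04 -9.99996994e-01]] [ 0.11794812 -1.04096479  0.19570166] 0.007397260768307252
[ 1.05508379  0.10172794 48.68187722]
```

View pics/side1.png

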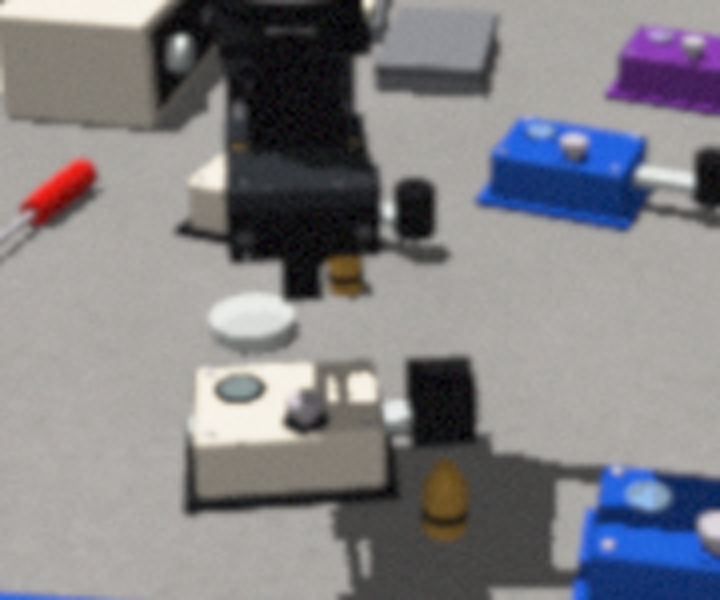

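View pics/wrist1.png

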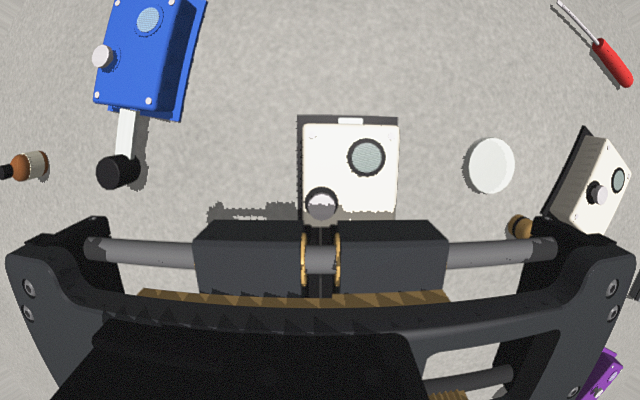

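The side view shows the shut fingers over the square block's pin (side pixel about 276,239). In the wrist view the pin cap is at (322,203), centred on the finger seam at x≈321. The tips are about 38 mm above the cap, so I press straight down.

{"op": "jog_arm", "data": {"rows": [{"dp": [1,0,10],"turn": [0,0,0],"grip": 0},{"dp": [1,0,20],"turn": [0,0,0],"grip": 0},{"dp": [1,0,30],"turn": [0,0,0],"grip": 0},{"dp": [1,0,36],"turn": [0,0,0],"grip": 0},{"dp": [1,0,39],"turn": [0,0,0],"grip": 0},{"dp": [1,0,42],"turn": [0,0,0],"grip": 0},{"dp": [1,0,44],"turn": [0,0,0],"grip": 0},{"dp": [1,0,46],"turn": [0,0,0],"grip": 0},{"dp": [1,0,47],"turn": [0,0,0],"grip": 0},{"dp": [1,0,47],"turn": [0,0,0],"grip": 0}]}}

```text
time_s: 3.2
position: [0.5723, 0.1496, 0.0639]
tcp_rot: [[0.956, 0.294, 0.0], [0.294, -0.956, 0.0], [0.0, 0.0, -1.0]]
force: [0.8, -0.0, -0.2]
opening: 0.005
```

Run:
```python
from h import *
im,d=vision.capture('side'); cv2.imwrite('pics/side2.png',cv2.resize(im[180:300,230:350][:,:,::-1],None,fx=5,fy=5,interpolation=cv2.INTER_CUBIC))
s=bot.read_state(); print(s['time_s'],s['position'],s['force'],s['opening'])
```

```text
3.25 [0.57242503 0.14962251 0.06394824] [ 0.66290511 -0.61677789 -0.60076453] 0.01004968302429802
```

View pics/side2.png

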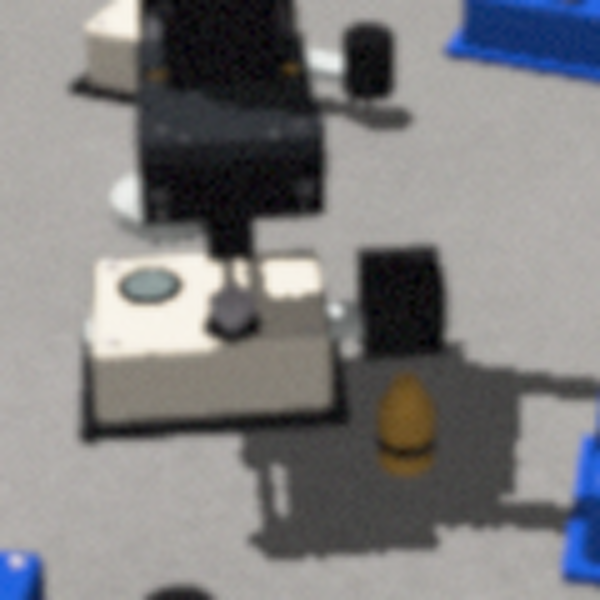

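Run:
```python
from h import *
print('tip before',proj('side',[.5706,.1498,.0987]),'tcp',proj('side',[.5706,.1498,.1097]))
print('tip now',proj('side',[.5724,.1496,.0529]),'pin',proj('side',[.5715,.150,.061]))
im,d=vision.capture('wrist'); cv2.imwrite('pics/wrist2.png',im[:,:,::-1])
im,d=vision.capture('side'); cv2.imwrite('pics/side3.png',cv2.resize(im[205:265,246:306][:,:,::-1],None,fx=10,fy=10,interpolation=cv2.INTER_CUBIC))
f,cx,cy,p,R=info('side')
for v in range(220,250,2):
    pp,r=ray('side',276,v); print(v,im[v,276],(pp+r*d[v,276]).round(4))
```

```text
tip before (np.float64(276.2493512945236), np.float64(225.26821675303938)) tcp (np.float64(276.09065072000436), np.float64(221.14538508626305))
tip now (np.float64(276.16081298331886), np.float64(241.79155297846802)) pin (np.float64(276.3806140218329), np.float64(239.04275881956553))
220 [15 21 23] [0.5475 0.2329 0.1656]
222 [21 13 19] [0.5477 0.2329 0.1609]
224 [15  7 13] [0.5695 0.1555 0.1058]
226 [ 9 10 13] [0.5689 0.1584 0.1023]
228 [19 18 23] [0.5694 0.1572 0.0962]
230 [20 17 23] [0.5696 0.1571 0.0907]
232 [123 118 110] [0.586  0.0993 0.0459]
234 [153 145 134] [0.5832 0.1097 0.0472]
236 [126 118 113] [0.5817 0.1158 0.0456]
238 [96 94 97] [0.5738 0.1448 0.0601]
240 [97 94 97] [0.5707 0.1563 0.0626]
242 [106 102 108] [0.5698 0.1601 0.0598]
244 [103  99 105] [0.5712 0.1559 0.0511]
246 [54 49 52] [0.571  0.1575 0.0467]
248 [80 78 72] [0.5697 0.1628 0.0449]
```

View pics/wrist2.png

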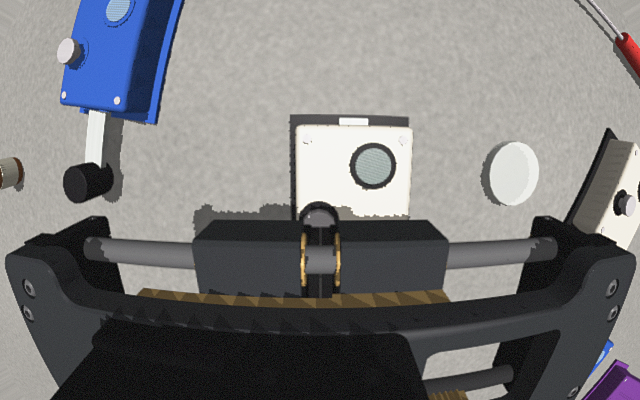

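View pics/side3.png

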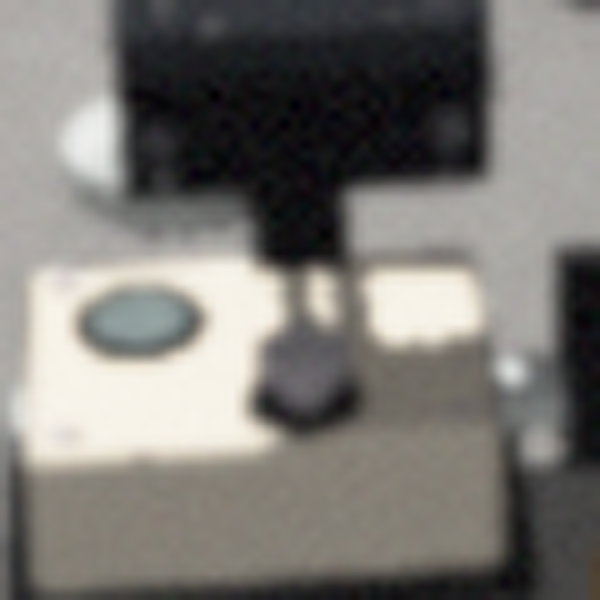

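Run:
```python
from h import *
s=bot.read_state(); I=info('wrist'); f,cx,cy,p,R=I
im,d=vision.capture('wrist'); T=np.array(s['tcp_rot']);t=np.array(s['position'])
print('cam in tcp',T.T@(p-t)*1000,'\n',T.T@R,'f',f,cx,cy)
def wp(P):
    q=R.T@(np.array(P)-p); th=np.arctan2(np.hypot(q[0],q[1]),q[2]); ph=np.arctan2(q[1],q[0]); return (cx+f*th*np.cos(ph)).round(1),(cy+f*th*np.sin(ph)).round(1)
def unp(u,v):
    x,y=u-cx,v-cy; r=np.hypot(x,y); th=r/f
    return p+R@np.array([x/r*np.tan(th),y/r*np.tan(th),1])*d[v,u]
print('pin',wp([.5715,.150,.061]),'knobrd',wp([.5624,-.1379,.056]),'tip',wp(t+T@[0,0,.011]),'dish',wp([.65,-.0063,.014]))
for u,v in [(320,210),(320,216),(312,225),(330,225),(312,235),(330,235),(310,250),(330,250),(310,290),(250,240),(250,224),(320,205),(373,166),(511,170),(320,260)]: print(u,v,im[v,u],unp(u,v).round(4),(T.T@(unp(u,v)-t)*1000).round(1))
print(s['position'],s['joint_positions'],s['force'])
```

```text
cam in tcp [  65.95961393    0.33074434 -183.9483168 ] 
 [[-2.57402684e-04 -9.69906345e-01 -2.43478161e-01]
 [ 9.99999948e-01 -2.96931669e-04  1.25650856e-04]
 [-1.94165939e-04 -2.43478116e-01  9.69906371e-01]] f 309.70691628693146 320.08132709471244 199.0229153458735
pin (np.float64(318.5), np.float64(229.1)) knobrd (np.float64(583.2), np.float64(304.0)) tip (np.float64(319.6), np.float64(223.9)) dish (np.float64(514.2), np.float64(175.8))
320 210 [83 80 80] [0.5834 0.1527 0.0591] [11.4  0.3  4.9]
320 216 [115 113 114] [0.5802 0.1517 0.061 ] [8.  0.3 3. ]
312 225 [116 115 115] [0.5732 0.1548 0.062 ] [ 2.3 -4.8  2. ]
330 225 [55 54 54] [0.585  0.1474 0.0884] [ 11.3   5.7 -24.4]
312 235 [34 34 34] [0.5804 0.156  0.099 ] [  9.5  -3.8 -35. ]
330 235 [24 23 22] [0.5847 0.1478 0.1034] [ 11.2   5.3 -39.3]
310 250 [93 92 95] [0.6026 0.1614 0.1705] [  32.3   -2.4 -106.5]
330 250 [ 98  98 100] [0.6044 0.1563 0.1712] [  32.5    3.  -107.2]
310 290 [37 35 38] [0.5698 0.1528 0.1352] [ -1.6  -3.9 -71.2]
250 240 [35 34 37] [0.6034 0.177  0.1773] [  37.7  -17.1 -113.3]
250 224 [36 39 39] [0.6026 0.1796 0.1648] [  37.7  -19.9 -100.8]
320 205 [33 37 37] [0.5832 0.1526 0.046 ] [11.1  0.3 18. ]
373 166 [164 175 169] [0.6191 0.1269 0.0465] [37.9 35.4 17.5]
511 170 [225 226 221] [ 0.6535 -0.0007  0.0139] [ 33.3 167.5  50.1]
320 260 [124 124 125] [0.6015 0.1582 0.1729] [  30.4    0.3 -108.9]
[0.57245899 0.14960946 0.06399759] [3.83269575e+00 3.81930343e+01 9.33502396e+01 2.29803295e-03
 4.84373331e+01 7.67629825e+01] [-0.20478752 -0.16482295  0.22378079]
```

Zero force fits what the cameras show. The finger ends are really at z≈0.088 (side depth 0.090 at pixel (276,230), wrist depth 0.088 at (330,225)), about 35 mm higher than the stated tip offset implies. Pin and fingers are still laterally aligned to about 1 mm. I'll trust the cameras and go on down in small steps, watching the force.

{"op": "jog_arm", "data": {"rows": [{"dp": [0,0,7],"turn": [0,0,0],"grip": 0},{"dp": [0,0,14],"turn": [0,0,0],"grip": 0},{"dp": [0,0,19],"turn": [0,0,0],"grip": 0},{"dp": [0,0,22],"turn": [0,0,0],"grip": 0},{"dp": [0,0,24],"turn": [0,0,0],"grip": 0},{"dp": [0,0,24],"turn": [0,0,0],"grip": 0}]}}

```text
time_s: 4.0
position: [0.5722, 0.1496, 0.0397]
tcp_rot: [[0.956, 0.293, -0.0], [0.293, -0.956, 0.0], [-0.0, -0.0, -1.0]]
force: [-0.4, 0.5, -0.7]
opening: 0.003
```

{"op": "jog_arm", "data": {"rows": [{"dp": [0,0,2],"turn": [0,0,0],"grip": 0},{"dp": [0,0,4],"turn": [0,0,0],"grip": 0},{"dp": [0,0,4],"turn": [0,0,0],"grip": 0}]}}

```text
time_s: 4.3
position: [0.5726, 0.1496, 0.0362]
tcp_rot: [[0.956, 0.293, 0.001], [0.293, -0.956, 0.0], [0.001, 0.0, -1.0]]
force: [-0.9, -0.5, 0.3]
opening: 0.008
```

{"op": "jog_arm", "data": {"rows": [{"dp": [0,0,2],"turn": [0,0,0],"grip": 0},{"dp": [0,0,3],"turn": [0,0,0],"grip": 0},{"dp": [0,0,3],"turn": [0,0,0],"grip": 0}]}}

```text
time_s: 4.6
position: [0.5728, 0.1496, 0.0331]
tcp_rot: [[0.956, 0.293, 0.001], [0.293, -0.956, 0.0], [0.001, 0.0, -1.0]]
force: [-0.7, 0.4, 4.7]
opening: 0.005
```

{"op": "jog_arm", "data": {"rows": [{"dp": [0,0,2],"turn": [0,0,0],"grip": 0},{"dp": [0,0,4],"turn": [0,0,0],"grip": 0},{"dp": [0,0,4],"turn": [0,0,0],"grip": 0}]}}

```text
time_s: 4.9
position: [0.5728, 0.1497, 0.0305]
tcp_rot: [[0.956, 0.293, 0.001], [0.293, -0.956, 0.0], [0.001, 0.0, -1.0]]
force: [-3.7, 0.4, 12.4]
opening: 0.007
```

{"op": "jog_arm", "data": {"rows": [{"dp": [0,0,1],"turn": [0,0,0],"grip": 0},{"dp": [0,0,2],"turn": [0,0,0],"grip": 0},{"dp": [0,0,2],"turn": [0,0,0],"grip": 0}]}}

```text
time_s: 5.2
position: [0.5729, 0.1499, 0.0304]
tcp_rot: [[0.956, 0.294, 0.002], [0.294, -0.956, 0.0], [0.002, 0.0, -1.0]]
force: [-5.1, 1.4, 24.7]
opening: 0.007
```

Run:
```python
from h import *
im,d=vision.capture('side'); cv2.imwrite('pics/side4.png',cv2.resize(im[180:300,230:350][:,:,::-1],None,fx=5,fy=5,interpolation=cv2.INTER_CUBIC))
s=bot.read_state(); print(s['time_s'],s['position'],s['force'],s['opening'])
```

```text
5.25 [0.5728678  0.14990062 0.03038826] [-4.52705082 -0.49433579 23.67950171] 0.005546703198544944
```

View pics/side4.png

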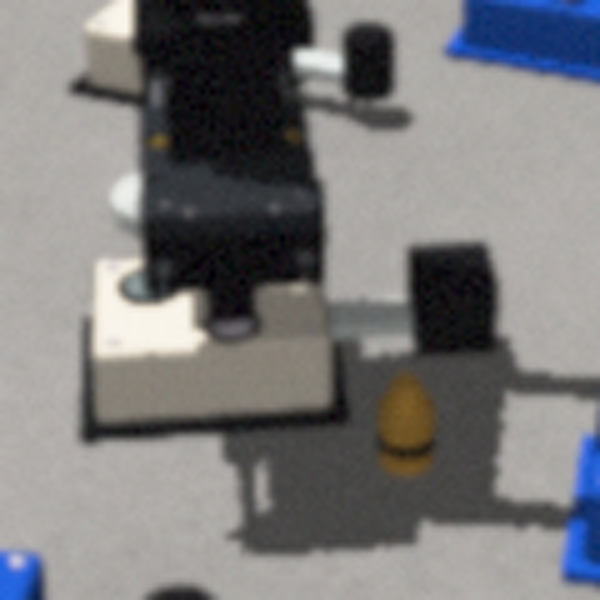

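The pin went down onto its stop: the force rose to 24 N with no further travel. The square knob has moved out in the crop from (400,300) to (452,295), so the slide is released. This also calibrates the real tip at about reported z + 21.6 mm. Now lifting off and going to stand in front of the round knob, tool x along its slide (yaw −12°).

{"op": "jog_arm", "data": {"rows": [{"dp": [0,0,-8],"turn": [0,0,0],"grip": 0},{"dp": [0,0,-25],"turn": [0,0,0],"grip": 0},{"dp": [0,0,-50],"turn": [0,0,0],"grip": 0},{"dp": [0,0,-75],"turn": [0,0,0],"grip": 0},{"dp": [-15,27,-80],"turn": [0,0,3],"grip": 0},{"dp": [-36,65,-80],"turn": [0,0,8],"grip": 0},{"dp": [-58,104,-80],"turn": [0,0,13],"grip": 0},{"dp": [-80,144,-80],"turn": [0,0,18],"grip": 0},{"dp": [-102,184,-80],"turn": [0,0,23],"grip": 0},{"dp": [-122,220,-80],"turn": [0,0,27],"grip": 0}]}}

```text
time_s: 6.25
position: [0.5196, -0.0985, 0.1065]
tcp_rot: [[0.984, -0.176, -0.0], [-0.176, -0.984, -0.0], [-0.0, 0.0, -1.0]]
force: [-0.3, 0.2, -0.6]
opening: 0.004
```

Run:
```python
from h import *
s=bot.read_state(); T=np.array(s['tcp_rot']);t=np.array(s['position']);print(s['time_s'],t,np.degrees(np.arctan2(T[1,0],T[0,0])),s['force'])
im,d=vision.capture('top'); cv2.imwrite('pics/top1.png',im[:,:,::-1]); np.save('pics/top1.npy',im)
print('to standoff',T.T@(np.array([.5135,-.1276,.0134])-t)*1000)
```

```text
6.25 [ 0.51957108 -0.09854042  0.10645101] -10.136963595149744 [-0.29092876  0.16553974 -0.58102942]
to standoff [-0.83861028 29.65976246 93.05590934]
```

View pics/top1.png

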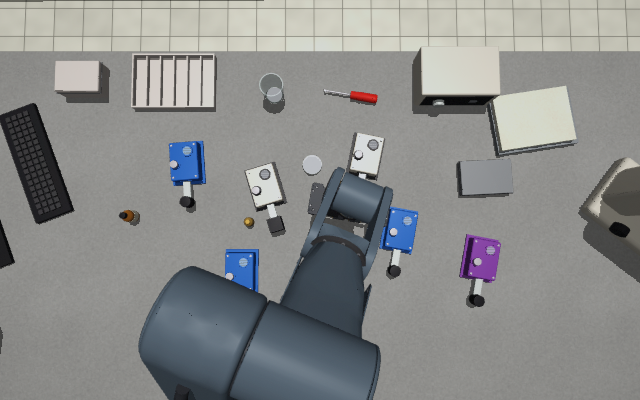

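The top view shows the arm over the round changer's front, with the square slide out (knob at 276,225). Now dropping in front of the round knob.

{"op": "jog_arm", "data": {"rows": [{"dp": [0,12,5],"turn": [0,0,1],"grip": 0},{"dp": [-1,25,15],"turn": [0,0,2],"grip": 0},{"dp": [-1,30,30],"turn": [0,0,2],"grip": 0},{"dp": [-1,30,50],"turn": [0,0,2],"grip": 0},{"dp": [-1,30,70],"turn": [0,0,2],"grip": 0},{"dp": [-1,30,85],"turn": [0,0,2],"grip": 0},{"dp": [-1,30,92],"turn": [0,0,2],"grip": 0},{"dp": [-1,30,93],"turn": [0,0,2],"grip": 0},{"dp": [-1,30,93],"turn": [0,0,2],"grip": 0}]}}

```text
time_s: 7.2
position: [0.5142, -0.1255, 0.0137]
tcp_rot: [[0.979, -0.206, -0.0], [-0.206, -0.979, 0.0], [-0.0, -0.0, -1.0]]
force: [0.5, -0.1, -0.1]
opening: 0.005
```

Run:
```python
from h import *
im,d=vision.capture('side'); cv2.imwrite('pics/side5.png',cv2.resize(im[140:260,230:380][:,:,::-1],None,fx=5,fy=5,interpolation=cv2.INTER_CUBIC))
s=bot.read_state(); T=np.array(s['tcp_rot']);t=np.array(s['position']);print(s['time_s'],t,np.degrees(np.arctan2(T[1,0],T[0,0])),s['force'])
im,d=vision.capture('wrist'); cv2.imwrite('pics/wrist5.png',im[:,:,::-1])
print('knob in tool',T.T@(np.array([.5624,-.1379,.056])-t)*1000, proj('side',[t[0],t[1],t[2]+.0216]))
```

```text
7.25 [ 0.51449383 -0.12578297  0.01411285] -11.898893159663375 [-0.01313308  0.45200263 -0.00081173]
knob in tool [ 49.40363809   1.98601762 -41.85323562] (np.float64(318.91021517213045), np.float64(195.94001070257195))
```

View pics/side5.png

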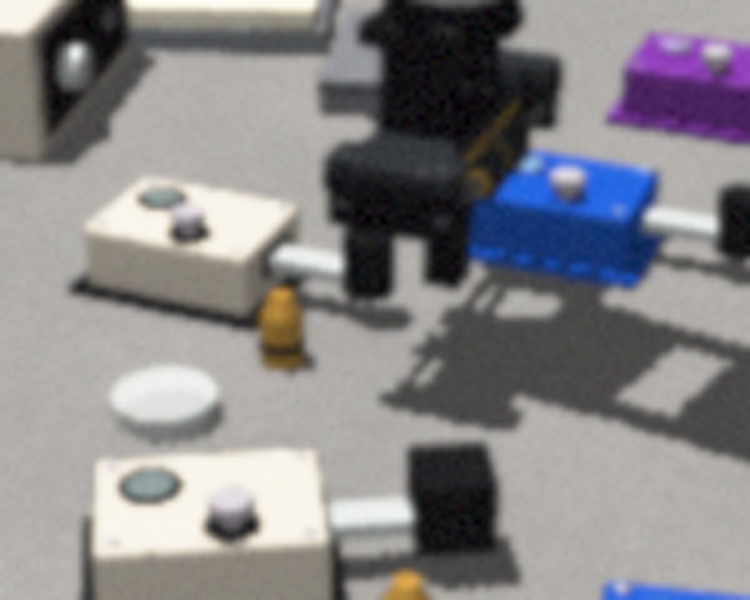

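View pics/wrist5.png

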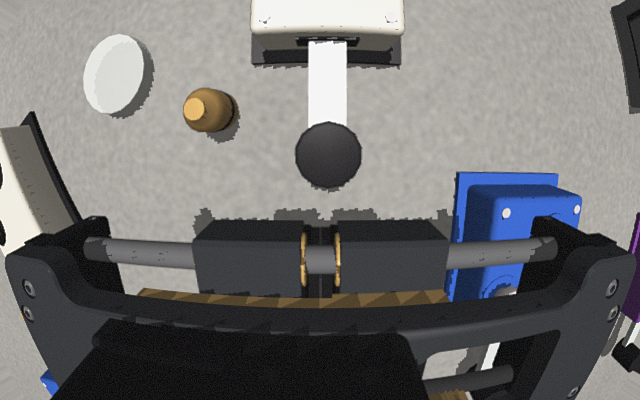

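Side view: shut fingertips at crop (445,280), matching the predicted tip, just in front of the round knob (368,265). Wrist view: knob centred at (328,156), 2 mm to tool +y. The square slide is out with its pin up. Now pushing along tool x; contact is expected at about 24 mm and the end stop at about 62 mm.

{"op": "jog_arm", "data": {"rows": [{"dp": [6,2,0],"turn": [0,0,0],"grip": 0},{"dp": [13,2,0],"turn": [0,0,0],"grip": 0},{"dp": [18,2,0],"turn": [0,0,0],"grip": 0},{"dp": [21,2,0],"turn": [0,0,0],"grip": 0},{"dp": [24,2,0],"turn": [0,0,0],"grip": 0},{"dp": [27,2,0],"turn": [0,0,0],"grip": 0},{"dp": [30,2,0],"turn": [0,0,0],"grip": 0},{"dp": [33,2,0],"turn": [0,0,0],"grip": 0},{"dp": [36,2,0],"turn": [0,0,0],"grip": 0},{"dp": [36,2,0],"turn": [0,0,0],"grip": 0}]}}

```text
time_s: 8.3
position: [0.5452, -0.1343, 0.0136]
tcp_rot: [[0.978, -0.206, -0.008], [-0.206, -0.979, 0.002], [-0.008, -0.001, -1.0]]
force: [-9.2, -0.1, 6.7]
opening: 0.005
```

{"op": "jog_arm", "data": {"rows": [{"dp": [3,0,0],"turn": [0,0,0],"grip": 0},{"dp": [6,0,0],"turn": [0,0,0],"grip": 0},{"dp": [9,0,0],"turn": [0,0,0],"grip": 0},{"dp": [12,0,0],"turn": [0,0,0],"grip": 0},{"dp": [15,0,0],"turn": [0,0,0],"grip": 0},{"dp": [18,0,0],"turn": [0,0,0],"grip": 0},{"dp": [21,0,0],"turn": [0,0,0],"grip": 0},{"dp": [23,0,0],"turn": [0,0,0],"grip": 0},{"dp": [23,0,0],"turn": [0,0,0],"grip": 0}]}}

```text
time_s: 9.2
position: [0.5685, -0.1393, 0.0133]
tcp_rot: [[0.978, -0.207, -0.006], [-0.207, -0.978, 0.002], [-0.007, -0.001, -1.0]]
force: [-7.1, -0.8, 3.4]
opening: 0.007
```

{"op": "jog_arm", "data": {"rows": [{"dp": [2,0,0],"turn": [0,0,0],"grip": 0},{"dp": [4,0,0],"turn": [0,0,0],"grip": 0},{"dp": [4,0,0],"turn": [0,0,0],"grip": 0}]}}

```text
time_s: 9.5
position: [0.5721, -0.14, 0.0133]
tcp_rot: [[0.978, -0.206, -0.007], [-0.206, -0.978, 0.002], [-0.007, -0.001, -1.0]]
force: [-7.0, -0.5, 4.2]
opening: 0.008
```

Run:
```python
from h import *
im,d=vision.capture('side'); cv2.imwrite('pics/side6.png',cv2.resize(im[140:260,230:380][:,:,::-1],None,fx=5,fy=5,interpolation=cv2.INTER_CUBIC))
im,d=vision.capture('wrist'); cv2.imwrite('pics/wrist6.png',im[:,:,::-1])
```

```text
(no output)
```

View pics/side6.png

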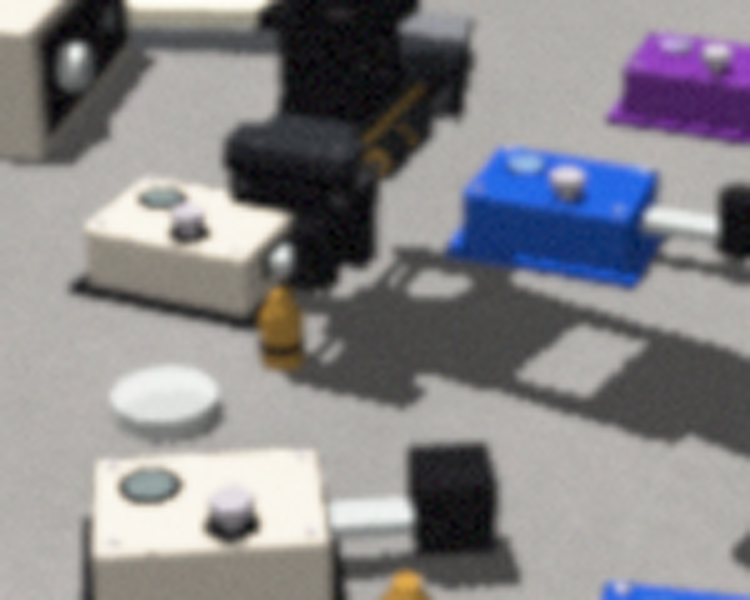

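View pics/wrist6.png

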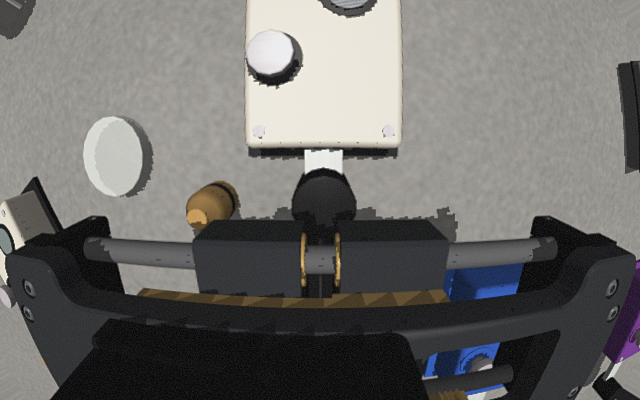

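The knob is almost in (wrist: knob at (324,200), short slide stub, pin up at (272,55)). The force is still the spring's 7 N, so not yet on the end stop; a few more mm.

{"op": "jog_arm", "data": {"rows": [{"dp": [1,0,0],"turn": [0,0,0],"grip": 0},{"dp": [2,0,0],"turn": [0,0,0],"grip": 0},{"dp": [2,0,0],"turn": [0,0,0],"grip": 0}]}}

```text
time_s: 9.9
position: [0.5738, -0.1404, 0.0133]
tcp_rot: [[0.978, -0.206, -0.007], [-0.206, -0.978, 0.002], [-0.008, -0.001, -1.0]]
force: [-8.0, -0.9, 4.4]
opening: 0.003
```

{"op": "jog_arm", "data": {"rows": [{"dp": [1,0,0],"turn": [0,0,0],"grip": 0},{"dp": [2,0,0],"turn": [0,0,0],"grip": 0},{"dp": [2,0,0],"turn": [0,0,0],"grip": 0}]}}

```text
time_s: 10.2
position: [0.5754, -0.1407, 0.0133]
tcp_rot: [[0.978, -0.206, -0.008], [-0.206, -0.978, 0.003], [-0.008, -0.001, -1.0]]
force: [-8.1, -0.8, 4.9]
opening: 0.007
```

{"op": "jog_arm", "data": {"rows": [{"dp": [1,0,0],"turn": [0,0,0],"grip": 0},{"dp": [2,0,0],"turn": [0,0,0],"grip": 0},{"dp": [2,0,0],"turn": [0,0,0],"grip": 0}]}}

```text
time_s: 10.5
position: [0.5754, -0.1407, 0.0132]
tcp_rot: [[0.978, -0.206, -0.012], [-0.206, -0.979, 0.004], [-0.013, -0.001, -1.0]]
force: [-10.5, -1.2, 6.7]
opening: 0.006
```

The position no longer advances while the force climbs to 10.5 N, so the slide is on its end stop. Letting go by backing straight off.

{"op": "jog_arm", "data": {"rows": [{"dp": [-4,0,0],"turn": [0,0,0],"grip": 0},{"dp": [-9,0,0],"turn": [0,0,0],"grip": 0},{"dp": [-15,0,0],"turn": [0,0,0],"grip": 0},{"dp": [-25,0,0],"turn": [0,0,0],"grip": 0},{"dp": [-40,0,0],"turn": [0,0,0],"grip": 0},{"dp": [-60,0,0],"turn": [0,0,0],"grip": 0},{"dp": [-68,0,-10],"turn": [0,0,0],"grip": 0},{"dp": [-68,0,-40],"turn": [0,0,0],"grip": 0},{"dp": [-68,0,-80],"turn": [0,0,0],"grip": 0},{"dp": [-68,0,-120],"turn": [0,0,0],"grip": 0}]}}

```text
time_s: 11.5
position: [0.5157, -0.1284, 0.1358]
tcp_rot: [[0.978, -0.207, 0.002], [-0.207, -0.978, -0.001], [0.002, 0.0, -1.0]]
force: [0.6, -1.2, 0.0]
opening: 0.005
```

{"op": "jog_arm", "data": {"rows": [{"dp": [-5,30,-15],"turn": [0,0,0],"grip": 0},{"dp": [-10,70,-20],"turn": [0,0,0],"grip": 0},{"dp": [-20,110,-20],"turn": [0,0,0],"grip": 0},{"dp": [-30,150,-20],"turn": [0,0,0],"grip": 0},{"dp": [-40,190,-20],"turn": [0,0,0],"grip": 0},{"dp": [-45,230,-20],"turn": [0,0,0],"grip": 0},{"dp": [-45,270,-20],"turn": [0,0,0],"grip": 0},{"dp": [-45,290,-20],"turn": [0,0,0],"grip": 0},{"dp": [-45,300,-20],"turn": [0,0,0],"grip": 0},{"dp": [-45,300,-20],"turn": [0,0,0],"grip": 0}]}}

```text
time_s: 12.5
position: [0.4089, -0.4129, 0.1541]
tcp_rot: [[0.978, -0.208, 0.001], [-0.208, -0.978, -0.0], [0.001, 0.0, -1.0]]
force: [-0.4, -0.6, -0.0]
opening: 0.005
```

Run:
```python
from h import *
D={}
for n in('top','side'):
    im,d=vision.capture(n); D[n]=(im,d); cv2.imwrite('pics/%s7.png'%n,im[:,:,::-1])
s=bot.read_state(); print(s['time_s'],s['position'],s['force'])
t=D['top'][0][120:240,235:395]; cv2.imwrite('pics/crop7.png',cv2.resize(t[:,:,::-1],None,fx=5,fy=5,interpolation=cv2.INTER_CUBIC))
cv2.imwrite('pics/crop7s.png',cv2.resize(D['side'][0][165:285,230:350][:,:,::-1],None,fx=5,fy=5,interpolation=cv2.INTER_CUBIC))
I=info('top'); a=np.load('pics/top0.npz')['im'].astype(int); b=D['top'][0].astype(int)
```

```text
12.6 [ 0.40891478 -0.41058189  0.1537517 ] [0.38997906 0.75894723 0.13399331]
```

View pics/crop7.png

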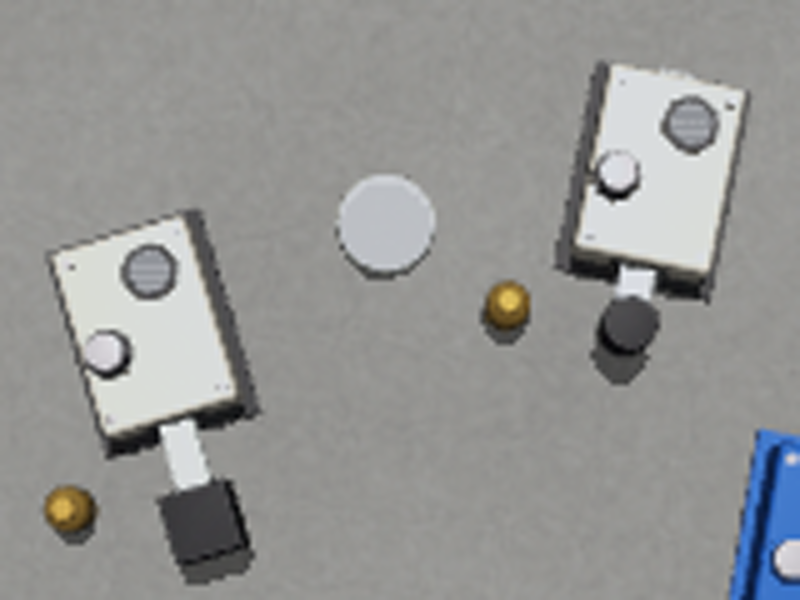

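View pics/crop7s.png

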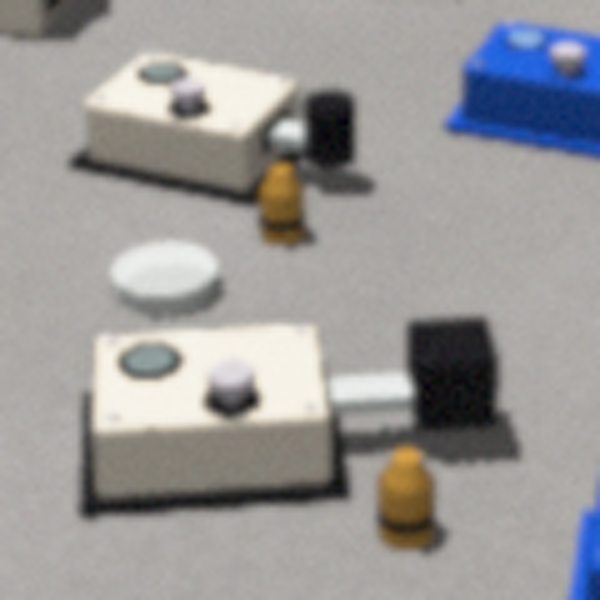

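The round knob now stands at crop (629,325), up from (621,367): about 24 mm in, the mid position, with its pin cap unchanged at (618,174). The square knob moved from (191,481) to (205,523), about 25 mm out. Objectives and dish are at the same pixels as before. Handing in.

Run:
```python
from h import *
I=info('top')
a=onz('top',235+621/5,120+367/5,.056,I);b=onz('top',235+629/5,120+325/5,.056,I);print(np.linalg.norm(a-b))
a=onz('top',235+191/5,120+481/5,.056,I);b=onz('top',235+205/5,120+523/5,.056,I);print(np.linalg.norm(a-b))
print(bot.hand_in())
```

```text
0.024195670750695734
0.024787505149415637
the job is handed in; nothing more can be done
None
```

The filter change is done and handed in after about 12.6 s of the 48 s allowed; no verdict came back. I pressed the square changer's stop pin down to its stop, and its slide sprang out. I then pushed the round knob to its end stop with the shut fingertips (about 10.5 N) and let it go; its slide sprang back and latched at mid.

- **Slides:** the last top view puts the square slide 24.8 mm further out, which is fully out. The round slide is 24.2 mm in from its start, against 25 mm for mid.
- **Surroundings:** both pins look up in the last views. The two objectives and the dish are at the same pixels as before. I did not compare the oil bottle and slide box closely, but the arm did not go near them. The arm stood clear, with no contact force.
- **Disagreement:** the fingertips really ended about 22 mm behind the reported TCP, not 11 mm ahead of it. The first press therefore stopped short of the pin with zero force. I found this from the side and wrist depth, corrected for it, and the height at which the pin bottomed out confirmed it.
- **Force on the pin:** it reached about 25 N against the pin's stop before I backed off, more than the 6 N needed.

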